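# Restart the dust extractor at its control station

## Task

The dust extractor has tripped; restart it at the control station by pushing its controls; nothing has to be gripped. First push the popped-out breaker pin (the thin round one) fully home, then tip the rocker switch fully over by pressing its raised far end down, then press the plain round start button fully in for about half a second and let it spring back. Do not press the mushroom-headed stop button, do the three in that order only, and leave the tools lying around where they are.

Things in the scene. Friction and masses are not known exactly. Their poses are not given: they have to be found in the camera images.
- station: grey sheet-metal plinth, 108 (x) x 276 (y) x 22 mm high, bolted down. Origin: centre of its underside; x points to its far side, y along the row of modules. Four grey modules (88 x 57 x 32 mm, tops 54 mm above the table) stand on it, 64 mm apart along y, axes parallel to its own; which is in which place varies. All pushing parts are black
- breaker_top (a point): centre of the top of the breaker pin, an upright pin of 16 mm diameter in a steel collar of 24 mm diameter and 3 mm height. Popped out, its top is 17 mm above the module top; the point moves with the pin. It slides straight down 8 mm, with about 2.5 N of friction, and stays where it is left
- breaker (a joint): how far the breaker pin is pushed in: 0 to 0.001 popped out at the start, 0.008 m fully home (a hard stop)
- rocker_box: the rocker switch's module; origin at the centre of its underside. Its paddle is a shallow V, 30 mm wide (y) and 49 mm long (x), each half 25 mm, pivoting about y at its middle, 8 mm above the module top. At the start the near half lies level and the far half (+x) slopes up at 0.44 rad
- rocker_press (a point): point to press: on the upper face of the raised far half of the paddle, on its centre line, 18 mm from the pivot; moves with it. Pressed down about 8 mm here, the far half lies level and the near half is up. It takes about 2.5 N and stays where it is left
- rocker (a joint): angle of the rocker paddle: 0 as found (off, far end up), 0.44 rad fully over (on, far end down, a hard stop)
- start_top (a point): centre of the flat top of the round start button, 30 mm diameter, standing 14 mm above its module top in a steel ring of 38 mm diameter and 4 mm height. A spring push button: 6 mm travel straight down, fully in at about 4.5 N, springs back. The point moves with the button
- start (a joint): how far the start button is pressed: 0 out, 0.006 m fully in
- stop_top (a point): centre of the domed top of the stop button, a mushroom head of 45 mm diameter, its top 26.5 mm above its module top: the tallest thing on the station. Not to be pressed
- stop (a joint): how far the stop button is pressed: 0 out, 0.006 m fully in (spring)
- tape_measure: loose yellow tape measure beside the station, 33 x 86 x 65 mm high; origin at the centre of its underside; to be left alone
- pin_tin: loose small blue tin behind the station, 57 x 81 x 29 mm high; origin at the centre of its underside; to be left alone
- sanding_block: loose wooden sanding block behind the station, 55 x 97 x 27 mm high; origin at the centre of its underside; to be left alone
- screwdriver: loose screwdriver with a red handle lying on the table to the right of the station, 24 x 180 x 24 mm; origin at the centre of its underside; to be left alone

How it is judged:
On the way, in this order (a step that is already met when the one before it is completed fails the run):
1. the breaker pin is pushed home (value of joint breaker above 0.0068 m), for 0.1 s.
2. the rocker is tipped fully over (value of joint rocker above 0.39 rad), for 0.1 s.
3. the start button is pressed in (value of joint start above 0.0045 m), for 0.2 s.
At the end, for the whole second after the job is handed in: The breaker pin is home (over 6.8 of 8 mm), the rocker is over (over 0.39 of 0.44 rad), the start and stop buttons are out (under 1 mm), and the tape measure, tin, sanding block and screwdriver are within 20 mm of where they lay (value of joint breaker above 0.0068 m and value of joint rocker above 0.39 rad and value of joint each of start, stop below 0.001 m and distance of each of tape_measure, pin_tin, sanding_block, screwdriver from where it was at the start of the episode below 0.02 m); the robot touches nothing.
It fails at once if the stop button is pressed (over 2 mm) (value of joint stop above 0.002 m).
It fails at once if the rocker is tipped (over 0.15 rad) before the breaker pin is home (value of joint rocker above 0.15 rad and value of joint breaker below 0.0068 m).
It fails at once if the start button is pressed (over 2.5 mm) before the rocker is over and the breaker home (value of joint start above 0.0025 m and (value of joint rocker below 0.39 rad or value of joint breaker below 0.0068 m)).
It fails at once if a tool lying around is lifted or shifted by more than 20 mm (distance of any of tape_measure, pin_tin, sanding_block, screwdriver from where it was at the start of the episode above 0.02 m).
It also fails if it takes over 48 s, if anything falls off the work surface, if the arm or the gripper's body presses on something with over 40 N, if the wrist force passes 120 N, or if a joint passes its speed limit or range.

## Robot

A 6-joint arm with a two-finger parallel gripper is mounted at the origin on a cart in front of the work surface, level with it; the furniture and walls round the work are solid. World frame = base frame: x ahead of the robot, y to its left, z up, the work surface at z = 0. Lengths are in m, angles in rad, forces in N, time in s.
With the tool pointing down it reaches from about 0.35 to 0.925 m from the base axis. Payload 6.4 kg.
Tool frame: the origin (TCP) lies at the very end of the fingers, on their centre line; the grasp point (between the pads) lies 19 mm behind it (robot.grip_point_offset is the distance from the TCP to the grasp point, in m); z points along the fingers, y is the line along which they close (so a half turn about z gives the same grasp; the last joint's range is limited). The gripper opens to 94 mm and grips with 3 to 60 N. Pads are 16 mm wide; open, the fingers measure 119 mm over their backs; the gripper's body (75 mm by 177 mm) begins 78 mm behind the grasp point.
Start: joints at [1.084, 0.245, 1.558, -0, 1.339, -0.174], TCP at [0.2, 0.618, 0.205] pointing down, gripper open.
Joint ranges: [-3.13, 3.13], [-1.02, 2.26], [0.13, 2.54], [-0.95, 4.09], [0.21, 2.88], [-2.74, 2.74]. Speed limits (rad/s): [2.57, 2.57, 3.14, 3.14, 3.14, 3.14].

## Interface

Orientations are given as a unit quaternion [x, y, z, w].
In Python, from rig import robot gives the robot as it stands.
- The arm moves only by the tool arm_command, never from a script. Its arguments are lists of equal length, an entry for each row: "claw": the closure, from 0 (fully open) to 1 (shut); "linear": the shift along the tool's x, y, z in m, a list of three; "roll": the turn about the tool's z in degrees. In form: {"claw": [claw, ...], "linear": [[x, y, z], ...], "roll": [roll, ...]}. A call has 1 to 20 rows; each row shifts and turns the commanded pose from where the row before left it, along the tool's axes as they then stand; what a row does not reach is not made up. A row lasts 1/12 s, in which the tool goes at most 41.7 mm and 7.16 degrees, less where a joint would pass 70% of its speed; a pose out of reach is approached as far as the arm can. A call is refused whole if a number of a shift passes 0.0417 or a number of a turn 7.16, either way. A call with a gripper value outside its range is refused whole. The fingers move at their own pace and stop on an object; the grip force is fixed at half the most. Time passes only in rows, so rows that do not move let the fingers close. It gives the time, the measured TCP pose, the force, the opening and the grip force at its end, in the units of the state.
- robot.state(): the state, without advancing time (a new reading comes with each control period).
- robot.capture(name): name is "side" or "top" or "wrist"; returns a dict with "pixels" (400x640x3 uint8, red, green, blue), "mtx" (3x3 intrinsics, pixels), "extrinsics" (4x4, takes a point from camera to world coordinates). Camera axes: x right, y up, looking along -z (the intrinsics and any distortion apply to the point x, -y, -z); pixel columns grow to the right and rows downward; lengths in m; the calibration is good to about 2 mm. A picture is of the moment at which its call begins. There is no depth.
- robot.job_done(): hands the job in; it is judged then, once.
The state is a dict: "time_s": time; "q": joint angles; "qd": joint speeds; "tau": joint torques, N m; "tcp_pos": TCP position; "eef_rot": TCP orientation; "wrist_force": force on the tool from outside, world axes, zero at the start; "wrist_torque": the same for the moment, N m; "grip_width": finger opening in m; "grip_force": force on a finger pad.
Only numpy, scipy, OpenCV 4.12 (cv2) and the standard library are available. Lean on these libraries where they do the work, as an engineer would, in place of code of your own. Each camera call takes 0.05 s, during which the arm holds its last target. There are 200 camera calls.

## Working session

There is one attempt and no reset: what is moved stays moved. The work goes in short steps, Python scripts to look and compute and a tool call to move; the robot and the scene stay as the last step left them, time stands still between calls to the robot, and variables do not carry over. Pictures are saved under pics/ and viewed, at most 10 in all, crops included, and the job is handed in when it is done.

Besides the shell and the picture viewer there is one more tool, called after "Request:" as name(argument=value, ...) on one line, values as JSON. arm_command: Moves the arm, as the interface text tells. Its arguments: {"type":"object","properties":{"claw":{"type":"array","items":{"type":"number"}},"linear":{"type":"array","items":{"type":"array","items":{"type":"number"}}},"roll":{"type":"array","items":{"type":"number"}}},"required":["claw","linear","roll"]}

```bash
mkdir -p pics; python3 - <<'E'
from rig import robot
import cv2,numpy as np,pickle
d={}
for n in ("side","top"):
    c=robot.capture(n); d[n]=c; cv2.imwrite(f"pics/{n}0.png",c["pixels"][:,:,::-1])
    print(n,np.round(c["mtx"],1).tolist(),np.round(c["extrinsics"],3).tolist(),[k for k in c])
pickle.dump(d,open("d.pkl","wb"))
s=robot.state();print(s["time_s"],s["tcp_pos"],s["eef_rot"],s["grip_width"])
E
```

```text
side [[515.8, 0.0, 318.6], [0.0, 515.8, 193.6], [0.0, 0.0, 1.0]] [[0.998, 0.034, -0.059, 0.44], [-0.068, 0.374, -0.925, -1.459], [-0.009, 0.927, 0.375, 0.679], [0.0, 0.0, 0.0, 1.0]] ['pixels', 'mtx', 'extrinsics']
top [[372.8, 0.0, 319.4], [0.0, 372.8, 200.0], [0.0, 0.0, 1.0]] [[0.002, 0.982, -0.188, 0.31], [-1.0, 0.004, 0.01, -0.0], [0.01, 0.188, 0.982, 1.129], [0.0, 0.0, 0.0, 1.0]] ['pixels', 'mtx', 'extrinsics']
0.1 [0.19976955 0.61798635 0.20447099] [ 1.55761485e-01  9.87794323e-01 -8.12840070e-04 -2.72647318e-04] 0.09381505343784378
```

View pics/side0.png

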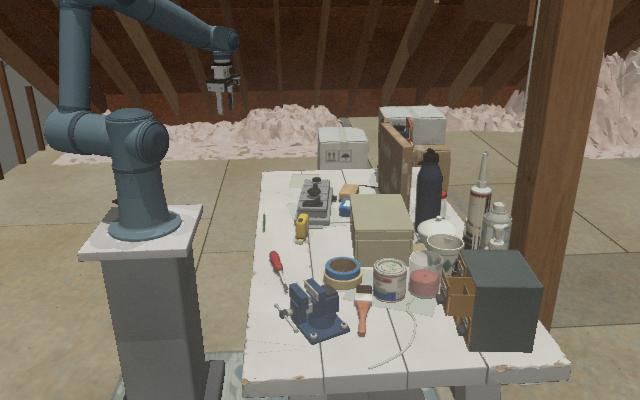

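View pics/top0.png

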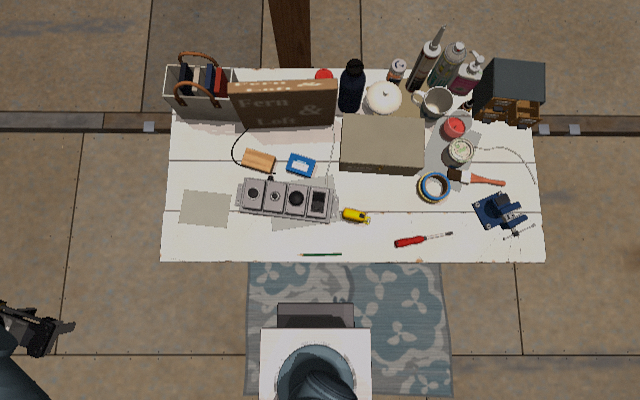

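The side view shows the station near (315,200). In the top view it is at (240–335, 177–222), with four modules. The tape is at (355,215) on its right, and the block and tin are behind it. I'll zoom in.

```bash
cat > h.py <<'E'
import numpy as np,cv2
def ray(c,u,v,z):
    K,E=c["mtx"],c["extrinsics"]
    d=E[:3,:3]@(np.array([1,-1,-1])*(np.linalg.inv(K)@[u,v,1])); o=E[:3,3]
    return o+d*(z-o[2])/d[2]
def proj(c,p):
    K,E=c["mtx"],c["extrinsics"]
    q=E[:3,:3].T@(np.asarray(p)-E[:3,3]); q=K@(q*[1,-1,-1]); return q[:2]/q[2]
E
python3 - <<'E'
import pickle,cv2
from h import *
d=pickle.load(open("d.pkl","rb"))
a=d["top"]["pixels"][165:235,230:345,::-1]
cv2.imwrite("pics/c.png",cv2.resize(a,None,fx=6.9,fy=6.9,interpolation=cv2.INTER_CUBIC))
for uv in [(254,193),(275,196),(296,199),(318,203)]: print(ray(d["top"],*uv,0.065))
E
```

```text
[0.53372903 0.17959822 0.065     ]
[0.52509216 0.11831375 0.065     ]
[0.5164716 0.057145  0.065    ]
[ 0.50492854 -0.00682059  0.065     ]
```

View pics/c.png

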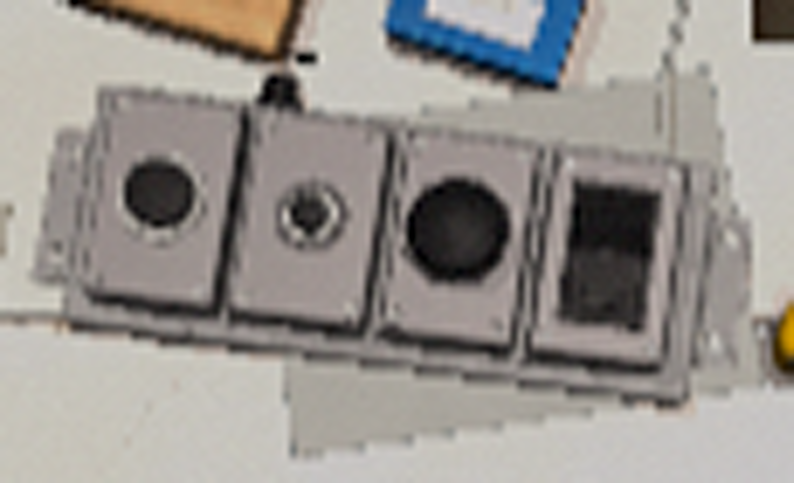

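The crop shows, left to right: start (158,193), breaker (309,213), stop (458,229) and rocker (608,255), with the rocker's far half at the top.

```bash
cat >> h.py <<'E'
from scipy.spatial.transform import Rotation as R
def totool(s,p): return R.from_quat(s["eef_rot"]).inv().apply(np.asarray(p)-s["tcp_pos"])
E
python3 - <<'E'
import pickle
from h import *
from rig import robot
d=pickle.load(open("d.pkl","rb"))["top"]; s=robot.state()
P={}
for n,u,v,z in [("start",158,193,.068),("breaker",309,213,.071),("stop",458,229,.07),("rocker_pivot",610,253,.062)]:
    P[n]=ray(d,230+(u+.5)/6.9-.5,165+(v+.5)/6.9-.5,z); print(n,P[n].round(4))
y=P["start"]-P["rocker_pivot"]; print("yaw deg",np.degrees(np.arctan2(-y[0],y[1])))
t=P["breaker"].copy(); t[2]=.2
print(totool(s,t),R.from_quat(s["eef_rot"]).as_matrix().round(3).tolist())
E
```

```text
start [0.5344 0.1836 0.068 ]
breaker [0.5255 0.1195 0.071 ]
stop [0.5192 0.0571 0.07  ]
rocker_pivot [ 0.5107 -0.0068  0.062 ]
yaw deg -7.110684890205486
[-0.46332435 -0.37400361  0.00497111] [[-0.951, 0.308, -0.001], [0.308, 0.951, -0.002], [0.0, -0.002, -1.0]]
```

Request:
arm_command(claw=[1,1,1,1,1,1,1,1,1,1,1,1,1,1,1,1,1,1,1,1], linear=[[-0.029,-0.0234,0],[-0.029,-0.0234,0],[-0.029,-0.0234,0],[-0.029,-0.0234,0],[-0.029,-0.0234,0],[-0.029,-0.0234,0],[-0.029,-0.0234,0],[-0.029,-0.0234,0],[-0.029,-0.0234,0],[-0.029,-0.0234,0],[-0.029,-0.0234,0],[-0.029,-0.0234,0],[-0.029,-0.0234,0],[-0.029,-0.0234,0],[-0.029,-0.0234,0],[-0.029,-0.0234,0],[0,0,0.02],[0,0,0.02],[0,0,0.02],[0,0,0]], roll=[0,0,0,0,0,0,0,0,0,0,0,0,0,0,0,0,-3.6,-3.6,-3.6,0])

```text
time_s: 1.77
tcp_pos: [0.5231, 0.119, 0.1407]
eef_rot: [0.062, 0.998, -0.0, -0.004]
wrist_force: [-0.2, -0.7, -0.7]
grip_width: 0.0004
grip_force: 0.0
```

```bash
python3 - <<'E'
from h import *
from rig import robot
import pickle
c=robot.capture("wrist");cv2.imwrite("pics/w1.png",c["pixels"][:,:,::-1]);pickle.dump(c,open("w1.pkl","wb"))
s=robot.state();print(s["time_s"],s["tcp_pos"],R.from_quat(s["eef_rot"]).as_matrix().round(3).tolist(),s["grip_width"],s["wrist_force"])
for p in [(.5344,.1836,.068),(.5255,.1195,.071),(.5192,.0571,.07),(.5107,-.0068,.062)]:print(proj(c,p))
E
```

```text
1.8167 [0.52431871 0.119274   0.14299643] [[-0.992, 0.126, -0.006], [0.126, 0.992, -0.0], [0.006, -0.001, -1.0]] 0.00026556171698963323 [ 0.87766854  0.6180153  -0.47944297]
[392.68792031 211.19035819]
[323.70700308 211.16859859]
[256.4420494  212.41304301]
[191.20368492 209.5797719 ]
```

View pics/w1.png

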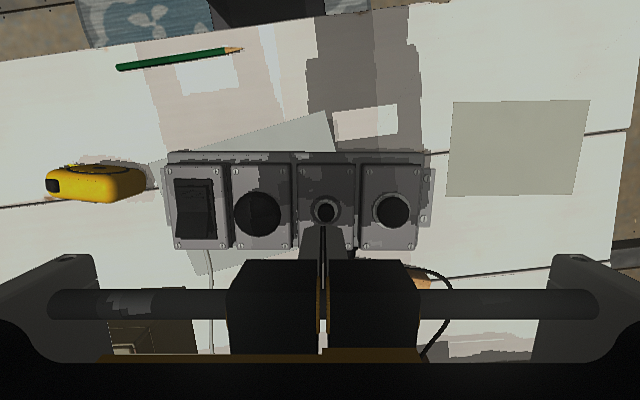

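The wrist view agrees with the estimates to about 1–2 px: start (392,210), breaker pin (325,210), stop (258,213), rocker (194,209). I'll move down to just over the pin.

Request:
arm_command(claw=[1,1,1,1,1,1], linear=[[-0.002,0,0.02],[0,0,0.02],[0,0,0.02],[0,0,0.005],[0,0,0],[0,0,0]], roll=[0,0,0,0,0,0])

```text
time_s: 2.32
tcp_pos: [0.5292, 0.1194, 0.0819]
eef_rot: [0.062, 0.998, 0.0, 0.001]
wrist_force: [0.3, -0.1, 0.4]
grip_width: 0.0002
grip_force: 0.0
```

Request:
arm_command(claw=[1,1,1,1,1,1,1,1], linear=[[0.0025,0,0],[0,0,0],[0,0,0.006],[0,0,0.006],[0,0,0.006],[0,0,0.002],[0,0,0],[0,0,0]], roll=[0,0,0,0,0,0,0,0])

```text
time_s: 2.98
tcp_pos: [0.5269, 0.1196, 0.063]
eef_rot: [0.062, 0.998, -0.0, 0.0]
wrist_force: [-6.7, -0.5, 19.1]
grip_width: 0.0004
grip_force: 9.3
```

Request:
arm_command(claw=[1,1,1,1,1,1,1,1,1,1,1], linear=[[0,0,0],[0,0,-0.015],[0,0,-0.02],[0,0,-0.02],[0,0,0],[-0.004,-0.03,0],[-0.005,-0.037,0],[-0.004,-0.03,0],[-0.004,-0.03,0],[0,0,0],[0,0,0]], roll=[0,0,0,0,0,0,0,0,0,0,0])

```text
time_s: 3.9
tcp_pos: [0.5262, -0.0095, 0.114]
eef_rot: [0.064, 0.998, 0.0, -0.001]
wrist_force: [-0.0, 0.1, -0.6]
grip_width: 0.0003
grip_force: 0.0
```

```bash
python3 - <<'E'
from h import *
from rig import robot
c=robot.capture("wrist")
s=robot.state();print(s["time_s"],s["tcp_pos"],s["wrist_force"],proj(c,s["tcp_pos"]))
for p in [(.511,-.007,.062),(.528,-.009,.067),(.526,.1193,.063),(.526,.1193,.071),(.5192,.0571,.07)]:print(proj(c,p))
cv2.imwrite("pics/w2.png",c["pixels"][100:300,160:560,::-1].repeat(2,0).repeat(2,1))
E
```

```text
3.95 [ 0.52619811 -0.00854325  0.11407843] [0.54860934 0.27190731 0.12025404] [324.23762055 235.84957378]
[323.40837053 196.49961453]
[323.6311811  217.51991548]
[473.87595378 195.33864732]
[479.01174605 197.55255197]
[402.0580301 198.6821651]
```

View pics/w2.png

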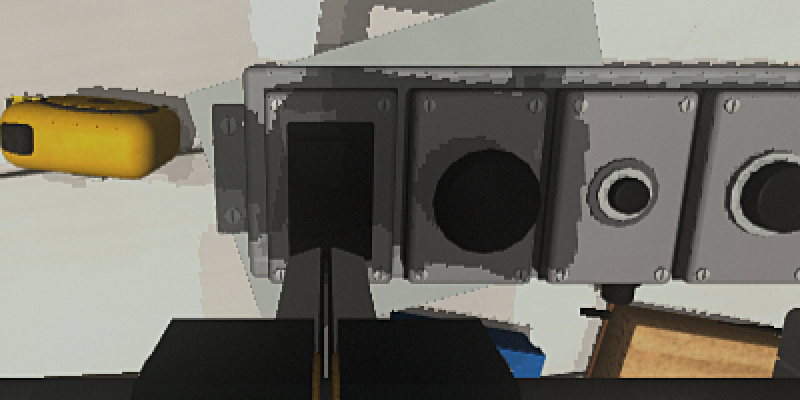

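The pin sits at about (475,197), close to the home prediction (474,195). The paddle is centred under the fingers, so I'll press the rocker.

Request:
arm_command(claw=[1,1,1,1,1,1,1,1,1,1,1], linear=[[-0.002,0,0.015],[0,0,0.015],[0,0,0.006],[0,0,0.004],[0,0,0.004],[0,0,0.004],[0,0,0.003],[0,0,0.002],[0,0,0],[0,0,0],[0,0,0]], roll=[0,0,0,0,0,0,0,0,0,0,0])

```text
time_s: 4.87
tcp_pos: [0.529, -0.009, 0.0627]
eef_rot: [0.062, 0.998, -0.0, 0.0]
wrist_force: [1.5, 0.1, 0.7]
grip_width: 0.0005
grip_force: 0.5
```

Request:
arm_command(claw=[1,1,1,1], linear=[[0,0,0.001],[0,0,0.001],[0,0,0],[0,0,0]], roll=[0,0,0,0])

```text
time_s: 5.2
tcp_pos: [0.5292, -0.009, 0.0621]
eef_rot: [0.062, 0.998, -0.0, -0.0]
wrist_force: [-4.9, 1.1, 10.9]
grip_width: 0.0002
grip_force: 5.9
```

Request:
arm_command(claw=[1,1,1,1,1,1,1,1,1,1,1,1,1], linear=[[0,0,-0.015],[0,0,-0.02],[0,0,-0.02],[0,0,0],[0.003,0.031,0],[0.003,0.032,0],[0.003,0.032,0],[0.003,0.032,0],[0.003,0.032,0],[0.003,0.031,0],[0,0,0],[0,0,0],[0,0,0]], roll=[0,0,0,0,0,0,0,0,0,0,0,0,0])

```text
time_s: 6.28
tcp_pos: [0.5339, 0.1813, 0.1144]
eef_rot: [0.062, 0.998, -0.0, -0.001]
wrist_force: [-0.1, -0.2, 0.2]
grip_width: 0.0003
grip_force: 0.0
```

```bash
python3 - <<'E'
from h import *
from rig import robot
c=robot.capture("wrist")
s=robot.state();print(s["time_s"],s["tcp_pos"],s["wrist_force"])
for p in [(.5343,.1832,.068),(.511,-.007,.062),(.526,.1193,.063)]:print(proj(c,p))
cv2.imwrite("pics/w3.png",c["pixels"][100:300,30:430,::-1].repeat(2,0).repeat(2,1))
E
```

```text
6.3333 [0.53417884 0.18094074 0.11464101] [-0.01798489 -0.0987562   0.51724866]
[325.07722076 215.86142247]
[103.73352226 214.36579149]
[250.21689968 213.80405476]
```

View pics/w3.png

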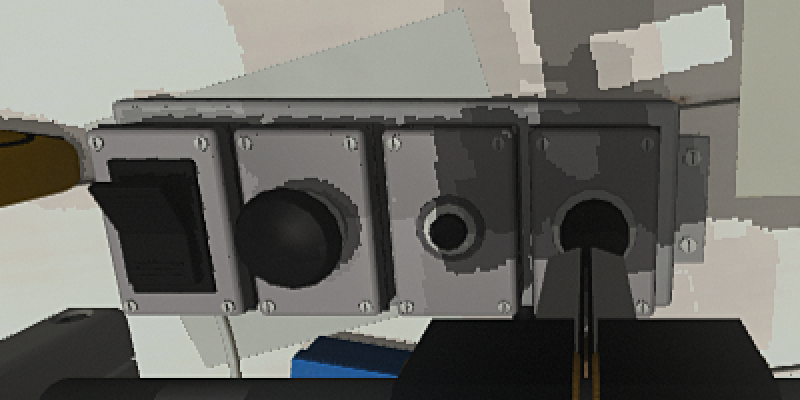

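The picture shows the rocker tipped over, with its near half up at about (145,200) in the crop. The start button is at about (593,225), under the fingers. Pressing it now.

Request:
arm_command(claw=[1,1,1,1,1,1,1,1,1,1,1,1], linear=[[0,0.002,0.015],[0,0,0.015],[0,0,0.008],[0,0,0.005],[0,0,0.005],[0,0,0.004],[0,0,0.002],[0,0,0],[0,0,0],[0,0,0],[0,0,0],[0,0,0]], roll=[0,0,0,0,0,0,0,0,0,0,0,0])

```text
time_s: 7.33
tcp_pos: [0.5353, 0.1835, 0.0622]
eef_rot: [0.062, 0.998, -0.0, 0.0]
wrist_force: [-1.8, -4.5, 5.3]
grip_width: 0.0005
grip_force: 2.9
```

Request:
arm_command(claw=[1,1,1,1,1,1,1,1,1,1,1,1,1], linear=[[0,0,0.001],[0,0,0],[0,0,0],[0,0,0],[0,0,0],[0,0,-0.012],[0,0,-0.02],[0,0,-0.03],[0,0,-0.03],[0,0,-0.03],[0,0,0],[0,0,0],[0,0,0]], roll=[0,0,0,0,0,0,0,0,0,0,0,0,0])

```text
time_s: 8.42
tcp_pos: [0.5344, 0.1841, 0.1818]
eef_rot: [0.062, 0.998, 0.0, -0.0]
wrist_force: [0.1, 0.3, -0.3]
grip_width: 0.0005
grip_force: 0.0
```

```bash
python3 - <<'E'
from h import *
from rig import robot
c=robot.capture("wrist")
s=robot.state();print(s["time_s"],s["tcp_pos"],s["wrist_force"])
cv2.imwrite("pics/w4.png",c["pixels"])
cv2.imwrite("pics/w4.png",c["pixels"][130:330,30:430,::-1].repeat(2,0).repeat(2,1))
for p in [(.526,.1193,.063),(.526,.1193,.071)]:print((proj(c,p)-[30,130])*2)
E
```

```text
8.4667 [0.53391821 0.18394382 0.18090674] [ 0.61095623  0.24375469 -0.76725451]
[466.02022876 131.51072691]
[462.92662878 134.94687693]
```

View pics/w4.png

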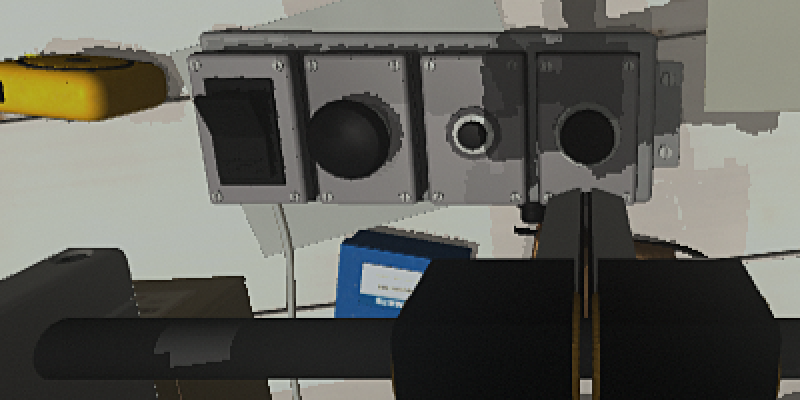

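The rocker is still over at (240,130). The pin is low in its collar at (472,133), the start button at (587,137) has been released, and the arm is clear. Handing in.

```bash
python3 -c "
from rig import robot
print(robot.job_done())"
```

```text
the job is handed in; nothing more can be done
None
```

I pushed the breaker pin home, tipped the rocker over, then pressed and released the start button, in that order; the stop button and loose tools were never touched, and the job was handed in at about 8.5 s (no verdict came back).

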